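# Load the test nest into its carrier

## Task

Change the test nest over: first draw the stop pin out of the loading table and park it hanging upright by its collar in the notch at the carrier's left end. Then bring the nest plate into the pocket (it slides there along the fence) and press it down past the spring balls until both of its ends are fully home, flush with the carrier's top face. Leave the other things, such as the screwdriver and the bubble level on the end stop, where they are.

Things in the scene. Friction and masses are not known exactly. Their poses are not given: they have to be found in the camera images.
- carrier: Fixed aluminium block on the bench, 135 mm wide, about 320 long, top face 40 above the bench. Origin on the bench under its track; x points away from the robot, y left along the track, z up. Offsets in these texts: mm in this frame. y -150 to 10: flat loading table (x -75 to 60) with the pin's bore; y 10 to 113: pocket; y 113 to 142: end block; then two prongs with the notch
- pocket (a point): centre of the mouth of the pocket (carrier x 0, y 61.5), level with the top face; axes as the carrier's. The pocket is 83 (x) by 103 (y), 22 deep, open above: 1.5 mm of play round the nest plate
- fence (a point): on the face of the long steel fence, at the top face's level, beside the plate's first place (carrier x 41.5, y -70). Fence: 14.5 wide, 14 high, from y -150 to 113, its face in line with the pocket's far wall. A like rail runs on the near side (face x -41.5, y 0 to 113) with a slanting lead-in from (-41, 1) out to about (-60, -31)
- end_stop (a point): on the face of the end stop, at the top face's level (carrier x 0, y 113): a steel strip across the track, 15 wide (y 113 to 128), 14 high, its face in line with the pocket's left wall
- balls (a point): midway between four spring balls (carrier x 0, y 61.5, z 28.5): two of diameter 14 stand 5 mm out of each long pocket wall, 32 mm either side in y. They yield sideways and bear the plate up: its leading end mostly dips under its pair as it is slid in, the other stays 15 to 25 mm proud. An end goes down past its pair at some 8 to 20 N; then they snap into the plate's grooves
- bore (a point): centre of the mouth of the pin's bore in the loading table (carrier x 0, y -10; 14 mm diameter, 40 deep), 20 mm right of the pocket's right edge; axes as the carrier's
- notch (a point): where the parked pin's axis meets the top face in the notch at the carrier's left end (carrier x 0, y 151). A slot 16 mm wide (x), cut through the full height, closed 9 mm towards -y of this point, open towards +y 20 mm from it, its mouth rounded out to 28 mm. The end stop, 14 mm higher, ends 23 mm towards -y of this point
- nest_plate: Aluminium plate, 80 (x) x 100 (y) x 22 mm (z), 0.45 kg, with two nests (26 x 34, 9 deep, middles 16.5 either side in x) in its top, a groove along each long side and a rounded lower edge; the top is flat and solid for 30 mm at both y ends. Origin under its middle. At first loose, a little askew, right of the pin, 6 to 24 mm off the fence
- nest_top (a point): middle of the nest plate's top face
- nest_left (a point): on the nest plate's top face, 5 mm from its left (+y) end
- nest_right (a point): on the nest plate's top face, 5 mm from its right (-y) end
- stop_pin: Loose steel pin with a black grip, 98 mm long, 0.12 kg, upright in the bore at first, where it bars the plate's way. Origin at its lower tip, z up along it: shank diameter 12 from z 0 to 30, collar diameter 26 from 30 to 35 (its underside rests on the top face), neck diameter 12 to 46, cylindrical grip diameter 18 from 46 to 98
- pin_collar (a point): centre of the underside of the pin's collar, 30 mm above its tip
- pin_grip (a point): on the pin's axis within its grip, 45 mm above the collar's underside: take it here
- post_right (a point): fixed: foot of a light-curtain post right of the loading table, 40 x 70 mm in x and y, 310 mm high, point at its middle. Keep the gripper's body clear of it
- post_left (a point): fixed: foot of the like post beyond the carrier's left end, 40 x 70 mm, 310 mm high, point at its middle. The press stands behind the carrier, from world x 0.668 on
- screwdriver: screwdriver, 180 mm long, lying on the bench in front of the carrier; origin under its middle, length along y. Bystander
- caliper: digital caliper, 61 x 162 x 13 mm, lying left of the carrier; origin under its middle, length along y. Bystander
- setting_puck: turned brass setting puck on a black pad, 34 x 52 x 20 mm, on the bench right of the carrier; origin under its middle. Bystander
- master_leak: upright grey metal cylinder with a small brass neck, diameter 40, 61 mm high, right of the carrier; origin under its middle. Bystander
- grease_pot: small round pot with lid, diameter 48, 32 mm high, behind the carrier's fence; origin under its middle. Bystander
- bubble_level: small black bubble level, 18 x 42 x 18 mm, lying on top of the end stop of the carrier, at the end of it nearer the robot (its middle 46 mm towards -x of the carrier's mid-line and 66 mm beyond the pocket's middle); origin under its middle, length along y. Bystander

How it is judged:
On the way, in this order (a step that is already met when the one before it is completed fails the run):
1. the stop pin hangs upright in the notch, let go (x of pin_collar in the frame of notch between -0.006 and 0.006 m and y of pin_collar in the frame of notch between -0.008 and 0.01 m and z of pin_collar in the frame of notch between -0.003 and 0.003 m and angle between stop_pin's own z axis and vertical below 0.12 rad and contact force between the fingers and stop_pin below 0.3 N), for 0.2 s.
2. the nest plate is pressed home, both ends flush (horizontal distance between nest_top and pocket below 0.006 m and angle between the y axis of nest_plate and the y axis of carrier, either way round below 0.06 rad and z of nest_left in the frame of pocket between -0.003 and 0.002 m and z of nest_right in the frame of pocket between -0.003 and 0.002 m and angle between nest_top's own z axis and vertical below 0.05 rad), for 0.2 s.
At the end, for the whole second after the job is handed in: The nest plate lies in the pocket (6 mm, 0.06 rad), both ends of its top within +2/-3 mm of the carrier's top face; the stop pin hangs upright (0.12 rad) in the notch: collar on the top face (3 mm), 6 mm from its mid-line, 8 mm inwards to 10 mm outwards of the notch point; both at rest and let go (all of step 2 and x of pin_collar in the frame of notch between -0.006 and 0.006 m and y of pin_collar in the frame of notch between -0.008 and 0.01 m and z of pin_collar in the frame of notch between -0.003 and 0.003 m and angle between stop_pin's own z axis and vertical below 0.12 rad and linear speed of each of nest_plate, stop_pin below 0.01 m/s); the robot touches nothing.
It fails at once if one of the other things on and round the carrier is moved by more than 30 mm (distance of any of screwdriver, caliper, setting_puck, master_leak, grease_pot, bubble_level from where it was at the start of the episode above 0.03 m).
It also fails if it takes over 64 s, if anything falls off the work surface, if the arm or the gripper's body presses on something with over 40 N, if the wrist force passes 120 N, or if a joint passes its speed limit or range.

## Robot

A 6-joint arm with a two-finger parallel gripper is mounted at the origin on a cart in front of the work surface, level with it; the furniture and walls round the work are solid. World frame = base frame: x ahead of the robot, y to its left, z up, the work surface at z = 0. Lengths are in m, angles in rad, forces in N, time in s.
With the tool pointing down it reaches from about 0.25 to 0.725 m from the base axis. Payload 4 kg.
Tool frame: the origin (TCP) lies midway between the tips of the shut fingers; the grasp point (between the pads) lies 19 mm behind it; z points along the fingers, y is the line along which they close (so a half turn about z gives the same grasp; the last joint's range is limited). The gripper opens to 85 mm and grips with 20 to 120 N. Pads are 22 mm wide; open, the fingers measure 114 mm over their backs; the gripper's body (76 mm by 85 mm) begins 54 mm behind the grasp point. The pads swing forward as they close: fully open they stand 13 mm farther back than shut.
Start: joints at [-1.191, 0.241, 0.005, 1.335, 0, 1.571], TCP at [0.185, -0.464, 0.231] pointing down, gripper open.
Joint ranges: [-2.72, 2.72], [-1.05, 1.87], [-1.09, 1.28], [-1.99, 2.15], [-1.42, 1.44], [-3.14, 3.14]. Speed limits (rad/s): [2.79, 2.79, 3.14, 3.14, 3.14, 3.14].

## Interface

Orientations are given as a unit quaternion [x, y, z, w].
In Python, from workcell import monitor, vision, job gives the robot as it stands.
- The arm moves only by the tool move_arm, never from a script. Its argument "moves" is a list that holds one entry, the list of rows, each a list of 5 numbers: the shift along the world's x, y, z in m, then the turn about the world's z in degrees, then the opening in per cent of the stroke, from 0 (shut) to 100 (fully open). In form: [[[x, y, z, turn, gripper], ...]]. A call has 1 to 5 rows; each row is the pose to reach, as a shift and turn from the pose commanded when the call began; what a row does not reach only later rows make up. A row lasts 1/8 s, in which the tool goes at most 62.5 mm and 10.7 degrees, less where a joint would pass 70% of its speed; a pose out of reach is approached as far as the arm can. A call with a gripper value outside its range is refused whole. The fingers move at their own pace and stop on an object; the grip force is fixed at half the most. Time passes only in rows, so rows that repeat a pose let the fingers close. It gives the time, the measured TCP pose, the force, the opening and the grip force at its end, in the units of the state.
- monitor.get_obs(): the state, without advancing time (a new reading comes with each control period).
- vision.camera(name): name is "side" or "top"; returns a dict with "color" (400x640x3 uint8, red, green, blue), "camera_matrix" (3x3 intrinsics, pixels), "eye" and "attitude" of the camera in the world. Camera axes: x right, y up, looking along -z (the intrinsics and any distortion apply to the point x, -y, -z); pixel columns grow to the right and rows downward; lengths in m; the calibration is good to about 2 mm. A picture is of the moment at which its call begins. There is no depth.
- job.job_done(): hands the job in; it is judged then, once.
The state is a dict: "clock": time; "joint_pos": joint angles; "joint_vel": joint speeds; "tau": joint torques, N m; "eef_pos": TCP position; "tool_rot": TCP orientation; "ft_force": force on the tool from outside, world axes, zero at the start; "ft_torque": the same for the moment, N m; "grip_width": finger opening in m; "grasp_force": force on a finger pad.
Only numpy, scipy, OpenCV 4.12 (cv2) and the standard library are available. Lean on these libraries where they do the work, as an engineer would, in place of code of your own. Each camera call takes 0.05 s, during which the arm holds its last target. There are 200 camera calls.

## Working session

There is one attempt and no reset: what is moved stays moved. The work goes in short steps, Python scripts to look and compute and a tool call to move; the robot and the scene stay as the last step left them, time stands still between calls to the robot, and variables do not carry over. Pictures are saved under pics/ and viewed, at most 10 in all, crops included, and the job is handed in when it is done.

Besides the shell and the picture viewer there is one more tool, called after "Emit:" by a JSON object that holds its "name" and its "arguments", one argument or row to a line. move_arm: Moves the arm, as the interface text tells. Its arguments: {"type":"object","properties":{"moves":{"type":"array","items":{"type":"array","items":{"type":"array","items":{"type":"number"}}}}},"required":["moves"]}

```bash
mkdir -p pics
cat > h.py <<'E'
import numpy as np, cv2
from workcell import monitor, vision, job
from scipy.spatial.transform import Rotation as R
def grab(n, f=None):
    c=vision.camera(n)
    if f: cv2.imwrite('pics/'+f, c['color'][:,:,::-1])
    return c
def rot(c):
    a=np.array(c['attitude'],float)
    return a if a.shape==(3,3) else R.from_quat(a).as_matrix()
def ray(c,u,v):
    d=np.linalg.inv(c['camera_matrix'])@[u,v,1]
    return np.array(c['eye']), rot(c)@(d*[1,-1,-1])
def onz(c,u,v,z):
    e,d=ray(c,u,v); return e+d*(z-e[2])/d[2]
def proj(c,p):
    q=rot(c).T@(np.array(p)-c['eye'])*[1,-1,-1]; q=np.array(c['camera_matrix'])@q; return q[:2]/q[2]
E
python3 - <<'E'
from h import *
for n in('top','side'):
    c=grab(n,n+'0.png'); print(n,{k:v for k,v in c.items() if k!='color'})
print(monitor.get_obs())
E
```

```text
top {'camera_matrix': array([[365.4925407 ,   0.        , 323.0073705 ],
       [  0.        , 365.4925407 , 202.81248454],
       [  0.        ,   0.        ,   1.        ]]), 'eye': array([0.31501764, 0.20051608, 0.90354338]), 'attitude': array([-0.07287521,  0.07342055,  0.71347987, -0.69299719])}
side {'camera_matrix': array([[403.81528208,   0.        , 316.47535851],
       [  0.        , 403.81528208, 200.72921201],
       [  0.        ,   0.        ,   1.        ]]), 'eye': array([0.29442071, 0.95564687, 0.54238571]), 'attitude': array([-0.06026846,  0.48829984,  0.86442896, -0.10340966])}
{'clock': 0.1, 'joint_pos': array([-1.19102238e+00,  2.41347972e-01,  3.84936523e-03,  1.33519957e+00,
        8.11361382e-06,  1.57079749e+00]), 'joint_vel': array([-4.20771330e-05, -7.30414410e-04,  3.02962696e-03,  6.59677387e-04,
        5.62333797e-05, -3.58251212e-04]), 'tau': array([ 1.92536572e-04, -3.73137832e+01,  2.53010452e+01,  1.08681450e-02,
        5.00100761e-07, -6.67422853e-06]), 'eef_pos': array([ 0.18514611, -0.46384359,  0.23049316]), 'tool_rot': array([ 9.82025242e-01,  1.88747240e-01, -1.75501799e-04, -9.34598505e-04]), 'ft_force': array([ 0.34159293,  0.29548856, -0.58644599]), 'ft_torque': array([ 0.00852524, -0.02135679, -0.03509683]), 'grasp_force': 0.0, 'grip_width': 0.0853727502506055}
```

View pics/top0.png

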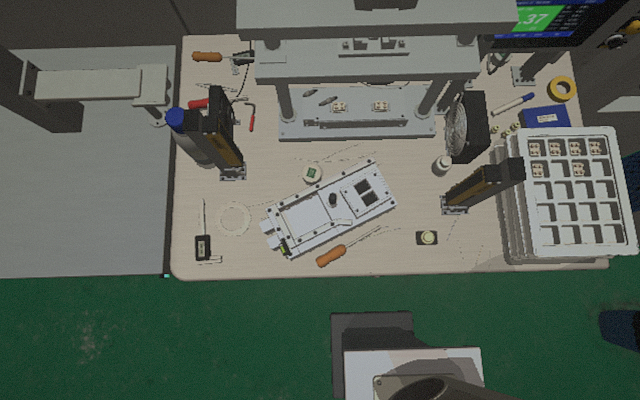

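View pics/side0.png

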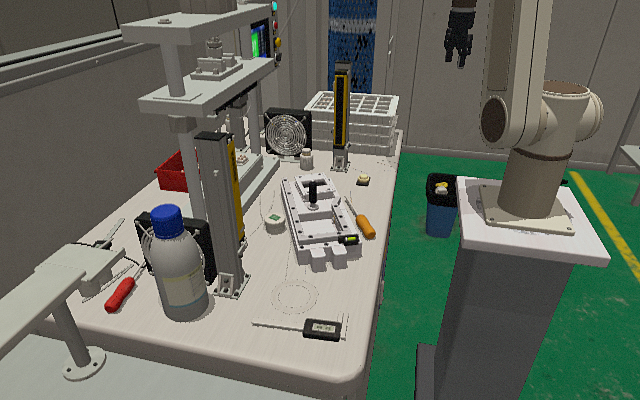

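The carrier lies askew (about 25°), around (330,210) in the top view. The pin is at (333,200) and the plate at (368,190). Next, enlarged crops.

Run:
```python
import cv2
a=cv2.imread('pics/top0.png')[150:270,250:410]; cv2.imwrite('pics/t1.png',cv2.resize(a,None,fx=5,fy=5,interpolation=cv2.INTER_CUBIC))
a=cv2.imread('pics/side0.png')[165:275,255:385]; cv2.imwrite('pics/s1.png',cv2.resize(a,None,fx=5,fy=5,interpolation=cv2.INTER_CUBIC))
```

```text
(no output)
```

View pics/t1.png

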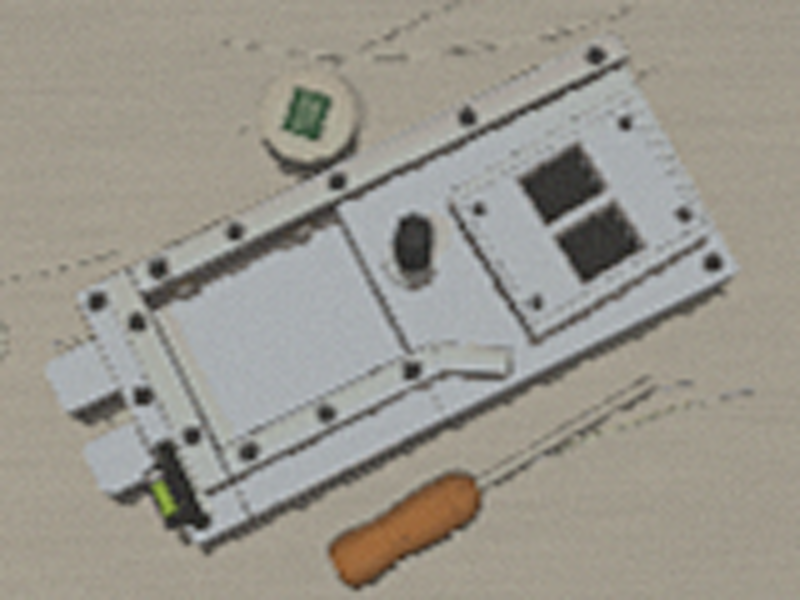

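View pics/s1.png

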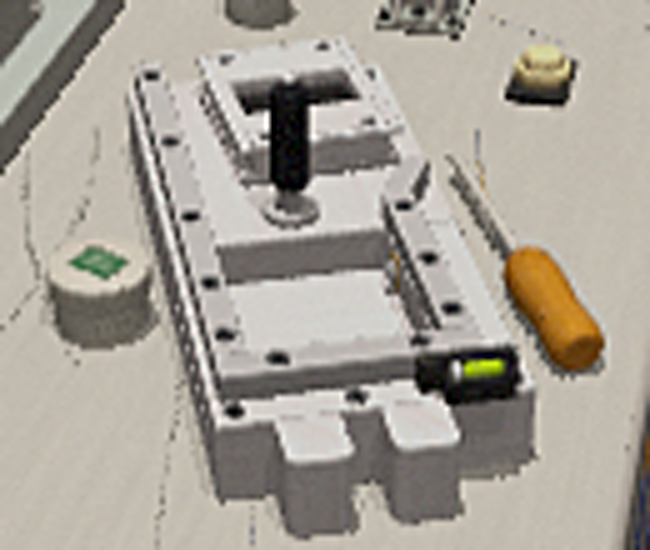

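```bash
cat > fit.py <<'E'
from h import *
from scipy.optimize import least_squares
t,s=grab('top'),grab('side')
T=lambda u,v:(250+(u+.5)/5-.5,150+(v+.5)/5-.5)
S=lambda u,v:(255+(u+.5)/5-.5,165+(v+.5)/5-.5)
P=[(t,T(340,210),(41.5,10,40)),(t,T(632,60),(41.5,-150,54)),(t,T(612,38),(56,-150,54)),(t,T(738,268),(-75,-150,40)),
(t,T(195,540),(-75,142,40)),(t,T(412,278),(0,-10,42)),
(s,S(218,432),(60,142,40)),(s,S(222,498),(60,142,0)),(s,S(535,398),(-75,142,40)),(s,S(532,470),(-75,142,0)),
(s,S(291,208),(0,-10,45)),(s,S(290,86),(0,-10,108)),(s,S(218,248),(41.5,10,40)),(s,S(370,400),(0,151,40))]
def W(p,q):
    c,s_=np.cos(p[2]),np.sin(p[2]); return np.array([p[0]+c*q[0]-s_*q[1],p[1]+s_*q[0]+c*q[1],q[2]])/[1000]*1
def res(p): return np.concatenate([proj(c,W(p,q))-u for c,u,q in P])
if __name__=='__main__':
    r=least_squares(res,[450,180,-.4],loss='soft_l1')
    p=r.x;print(p,np.degrees(p[2]));print(res(p).reshape(-1,2).round(1))
    for n,q in dict(pin=(0,-10,85),notch=(0,151,40),pocket=(0,61.5,40)).items():print(n,W(p,q).round(4))
    for q in [(450,193),(537,340),(645,95),(702,222)]: # plate top corners, z 62
        w=onz(t,*T(*q),.062)*1000; d=w[:2]-p[:2]; c,s_=np.cos(p[2]),np.sin(p[2]); print('plate',q,w.round(1),(c*d[0]+s_*d[1]).round(1),(-s_*d[0]+c*d[1]).round(1))
    for q in [(478,208),(537,302),(626,122),(684,214)]:
        w=onz(t,*T(*q),.062)*1000; d=w[:2]-p[:2]; c,s_=np.cos(p[2]),np.sin(p[2]); print('screw',(c*d[0]+s_*d[1]).round(1),(-s_*d[0]+c*d[1]).round(1))
    o=monitor.get_obs(); print(R.from_quat(o['tool_rot']).as_matrix().round(3))
E
python3 fit.py
```

```text
[490.89811512 185.30868131   6.72000191] 385.027747897984
[[-1.   0.2]
 [-0.6  0.1]
 [ 0.6 -0.5]
 [ 0.4  1.6]
 [-0.3  2.2]
 [-0.3 -2.2]
 [-0.3 -1.3]
 [-0.5  0.9]
 [ 1.  -2.6]
 [ 0.5 -1.8]
 [ 0.2 -0.8]
 [ 0.2 -0.1]
 [-1.3 -0.5]
 [-0.5  4.1]]
pin [0.4951 0.1762 0.085 ]
notch [0.427  0.3221 0.04  ]
pocket [0.4649 0.241  0.04  ]
plate (450, 193) [526.2 156.9  62. ] 20.0 -40.7
plate (537, 340) [454.4 119.   62. ] -61.1 -44.6
plate (645, 95) [571.9  61.5  62. ] 21.0 -146.4
plate (702, 222) [508.6  38.4  62. ] -46.1 -140.6
screw 7.5 -49.2
screw -45.1 -53.0
screw 13.3 -131.9
screw -38.9 -134.9
[[ 0.929  0.371 -0.   ]
 [ 0.371 -0.929  0.001]
 [ 0.    -0.001 -1.   ]]
```

The top crop shows the pin at (412,278), the plate, and the prongs on the left. The side crop shows the end block and prongs near (370,430). The fit residuals are uneven, so I'll look closer at the end block in both views.

Run:
```python
import cv2,numpy as np
a=cv2.imread('pics/top0.png')[198:262,255:305]; b=cv2.imread('pics/side0.png')[235:275,292:368]
a=cv2.resize(a,None,fx=8,fy=8,interpolation=cv2.INTER_CUBIC);b=cv2.resize(b,None,fx=10,fy=10,interpolation=cv2.INTER_CUBIC)
cv2.imwrite('pics/t2.png',a[:, :400]);cv2.imwrite('pics/s2.png',b)
```

```text
(no output)
```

View pics/s2.png

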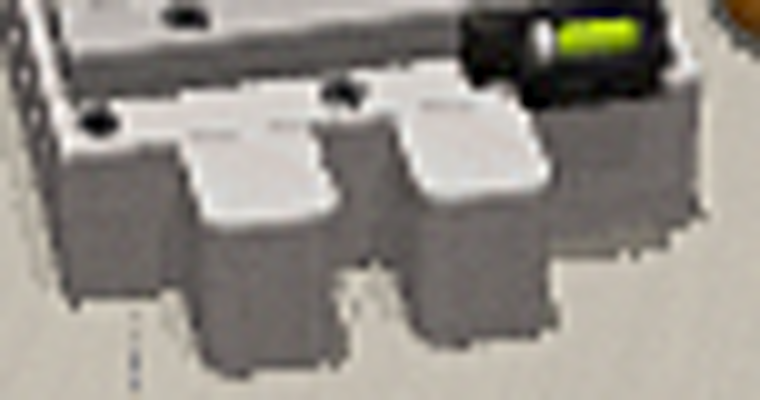

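View pics/t2.png

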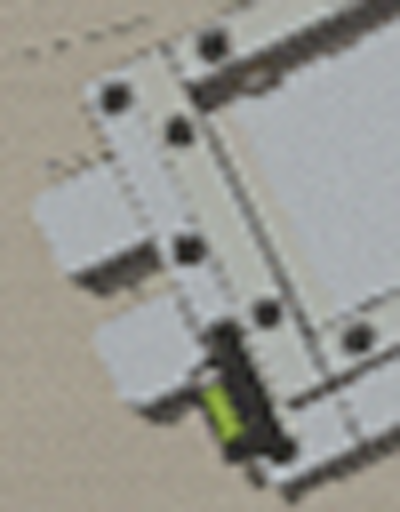

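The side crop shows the notch's closed end at about (318,125)–(395,110) and the block corners at (65,150) and (700,75). In the top crop the notch's closed end is at about (158,240)–(177,293). I'll refit with these.

```bash
python3 - <<'E'
import re
s=open('fit.py').read()
i=s.index("(t,T(195,540)");j=s.index("def W")
s=s[:i]+'''(t,T2(285,490),(-75,142,40)),(t,T2(88,95),(60,142,40)),(t,T2(158,240),(8,142,40)),(t,T2(177,293),(-8,142,40)),
(s,S2(65,150),(60,142,40)),(s,S2(72,300),(60,142,0)),(s,S2(700,78),(-75,142,40)),(s,S2(700,215),(-75,142,0)),(s,S2(318,125),(8,142,40)),(s,S2(395,110),(-8,142,40)),
(s,S(291,208),(0,-10,45)),(s,S(290,86),(0,-10,108)),(s,S(218,248),(41.5,10,40)),(t,T(412,276),(0,-10,42)),(t,T(418,226),(0,-10,108))]
'''+s[j:]
s=s.replace("P=[","T2=lambda u,v:(255+(u+.5)/8-.5,198+(v+.5)/8-.5)\nS2=lambda u,v:(292+(u+.5)/10-.5,235+(v+.5)/10-.5)\nP=[").replace("-.4]","-5.]")
s=s.replace("-5.]",".43]")
open('fit.py','w').write(s)
E
python3 fit.py
```

```text
[4.91563774e+02 1.84212432e+02 4.40836245e-01] 25.258056267272554
[[-0.6  0. ]
 [-0.3 -0.3]
 [ 0.8 -1. ]
 [ 0.8  1. ]
 [-1.2  0.8]
 [-1.  -0.3]
 [-0.5  0.7]
 [ 0.   0. ]
 [ 0.  -0.2]
 [-0.2  0.2]
 [ 1.  -1.2]
 [-0.   0.3]
 [-0.  -0.9]
 [-0.1 -0.4]
 [ 0.  -1.1]
 [ 0.  -0.3]
 [-1.5 -0.8]
 [ 0.2 -2.1]
 [-0.4  1.8]]
pin [0.4958 0.1752 0.085 ]
notch [0.4271 0.3208 0.04  ]
pocket [0.4653 0.2398 0.04  ]
plate (450, 193) [526.2 156.9  62. ] 19.7 -39.5
plate (537, 340) [454.4 119.   62. ] -61.4 -43.1
plate (645, 95) [571.9  61.5  62. ] 20.3 -145.2
plate (702, 222) [508.6  38.4  62. ] -46.8 -139.2
screw 7.2 -47.9
screw -45.5 -51.6
screw 12.6 -130.7
screw -39.6 -133.5
[[ 0.929  0.371 -0.   ]
 [ 0.371 -0.929  0.001]
 [ 0.    -0.001 -1.   ]]
```

Run:
```python
from h import *
c=grab('top'); s=grab('side')
for n,u in dict(postL=(233,173),postR=(455,205)).items(): print(n,onz(c,*u,0).round(3))
for n,u in dict(postL=(228,285),postR=(341,163)).items(): print(n,onz(s,*u,0).round(3))
```

```text
postL [0.59  0.426 0.   ]
postR [ 0.49  -0.135  0.   ]
postL [0.602 0.428 0.   ]
postR [ 0.49  -0.155  0.   ]
```

Emit:
{"name": "move_arm", "arguments": {
  "moves": [
    [[0.012,0.06,0,10.4,100],[0.024,0.12,0,20.8,100],[0.036,0.18,0,31.2,100],[0.048,0.24,0,41.6,100],[0.06,0.3,0,52,100]]
  ]
}}

```text
clock: 1.02
eef_pos: [0.2454, -0.1628, 0.2315]
tool_rot: [0.799, 0.602, 0.0, 0.001]
ft_force: [1.0, -0.1, 0.5]
grip_width: 0.0856
grasp_force: 0.0
```

Emit:
{"name": "move_arm", "arguments": {
  "moves": [
    [[0.012,0.06,0,10.4,100],[0.024,0.12,0,20.8,100],[0.036,0.18,0,31.2,90],[0.048,0.24,0,41.5,80],[0.06,0.3,0,41.5,70]]
  ]
}}

```text
clock: 1.65
eef_pos: [0.3055, 0.1379, 0.2318]
tool_rot: [0.535, 0.845, 0.001, 0.001]
ft_force: [1.4, -1.0, 0.6]
grip_width: 0.0599
grasp_force: 0.0
```

Emit:
{"name": "move_arm", "arguments": {
  "moves": [
    [[0.06,0.012,0,0,70],[0.12,0.024,0,0,70],[0.18,0.036,0,0,70],[0.19,0.037,0,0,70],[0.19,0.037,-0.05,0,70]]
  ]
}}

```text
clock: 2.28
eef_pos: [0.4991, 0.1737, 0.1838]
tool_rot: [0.536, 0.844, 0.003, 0.003]
ft_force: [0.4, -0.1, -1.4]
grip_width: 0.0595
grasp_force: 0.0
```

Run:
```python
from h import *
c=grab('top')['color'];s=grab('side','s3.png')['color']
a=np.hstack([c[130:250,270:400],s[130:250,255:385]])
cv2.imwrite('pics/v3.png',cv2.resize(a[:,:,::-1],None,fx=3,fy=3,interpolation=cv2.INTER_CUBIC))
o=monitor.get_obs();print(o['eef_pos'],R.from_quat(o['tool_rot']).as_matrix().round(3)[:,1],o['joint_pos'].round(2))
```

```text
[0.49077312 0.17097687 0.17626347] [ 0.904  0.427 -0.012] [ 0.34  0.32 -0.03  1.23  0.    1.47]
```

View pics/v3.png

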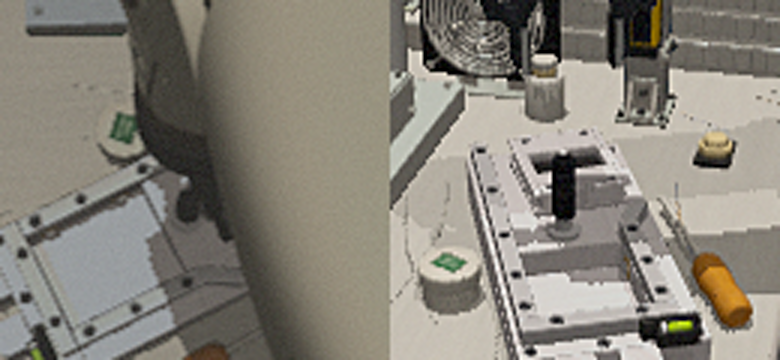

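In the top view the arm hides the pin, but the fingers sit by its grip. In the side view the pin stands untouched at the left of the plate. Descending and gripping.

Emit:
{"name": "move_arm", "arguments": {
  "moves": [
    [[0,0,-0.06,0,60],[0,0,-0.115,0,60],[0,0,-0.115,0,60],[0,0,-0.115,0,10],[0,0,-0.115,0,10]]
  ]
}}

```text
clock: 3.0
eef_pos: [0.4979, 0.1735, 0.0699]
tool_rot: [0.535, 0.845, 0.002, 0.002]
ft_force: [-2.3, -0.5, 5.7]
grip_width: 0.0165
grasp_force: 58.3
```

Emit:
{"name": "move_arm", "arguments": {
  "moves": [
    [[0,0,0,0,10],[0,0,0,0,10],[0,0,0,0,10]]
  ]
}}

```text
clock: 3.38
eef_pos: [0.4978, 0.1735, 0.0699]
tool_rot: [0.535, 0.845, 0.003, 0.002]
ft_force: [-0.8, -0.3, 7.8]
grip_width: 0.0165
grasp_force: 58.3
```

Emit:
{"name": "move_arm", "arguments": {
  "moves": [
    [[0,0,0.025,0,10],[0,0,0.05,0,10],[0,0,0.078,0,10],[0,0,0.078,0,10],[0,0,0.078,0,10]]
  ]
}}

```text
clock: 4.0
eef_pos: [0.4951, 0.1725, 0.1442]
tool_rot: [0.535, 0.845, 0.0, 0.0]
ft_force: [-0.3, 0.5, -0.7]
grip_width: 0.0165
grasp_force: 59.4
```

Run:
```python
from h import *
o=monitor.get_obs();print(o['eef_pos'],R.from_quat(o['tool_rot']).as_matrix().round(3),o['ft_force'])
c=grab('top')['color'];s=grab('side')['color']
a=np.hstack([c[130:250,250:350],s[100:220,265:365]])
cv2.imwrite('pics/v4.png',cv2.resize(a[:,:,::-1],None,fx=4,fy=4,interpolation=cv2.INTER_CUBIC))
```

```text
[0.49514133 0.17254736 0.14422605] [[-0.427  0.904  0.   ]
 [ 0.904  0.427  0.   ]
 [-0.     0.    -1.   ]] [-0.26727254  0.45934117 -0.66223636]
```

View pics/v4.png

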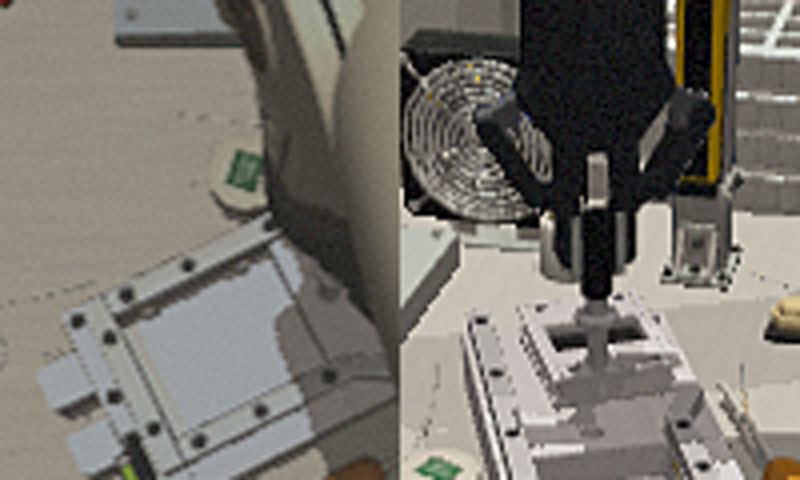

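The pin is drawn and held upright. In the side view its collar is at (314,180). It seems to sit towards the camera side of the pads, so I'll compute its offset from the TCP.

Run:
```python
from h import *
s=grab('side')
cx=np.array([.904,.427]);cy=np.array([-.427,.904]);o=np.array([.4951,.1725])
for u,v,z in[(314.1,180.4,.117),(314.1,191,.084),(314.3,174,.130),(314.1,152,.180)]:
    w=onz(s,u,v,z);d=w[:2]-o;print(w.round(4),'x',(d@cx).round(4),'y',(d@cy).round(4))
print(proj(s,[.4951,.1725,.117]),proj(s,[.4951,.1725,.1442]))
g=s['color'][145:200,308:322];print(g.mean(2).astype(int)[:, 2:11])
```

```text
[0.4896 0.1857 0.117 ] x 0.0007 y 0.0143
[0.4923 0.1759 0.084 ] x -0.0011 y 0.0042
[0.4905 0.1799 0.13  ] x -0.0009 y 0.0087
[0.4924 0.1729 0.18  ] x -0.0022 y 0.0015
[313.17228995 177.44389821] [313.08146362 166.60134104]
[[ 67   8 113 101  94 100 107  30  21]
 [ 44   0 109  94 100  97 108  49  12]
 [ 14   0 105  95  94  99 100  53  13]
 [  2   9 105  92  87  92 104  78  16]
 [138   2 129 116 112 120 130  82   8]
 [124  18 211 205 206 207 128  38   8]
 [112 217 158 152 128 162  85  16  28]
 [ 89 132  50  51  18  59  31  14  14]
 [ 32   7   5   7   8  13  20   9  10]
 [ 49   0  14   3  26   2  27   0   7]
 [ 53   2  25  18  16  15   8  25  12]
 [ 56  13  14   8   5  20  18  21   8]
 [ 60   8  13  19  21  19   9  15   7]
 [ 58   6   7  25  22  16  14   3  10]
 [ 56   8  26  13  13  11  21  13  20]
 [ 61  14  23  10  14  18  17  18  16]
 [ 60  16  20  16   7  26   6  23  16]
 [ 54  18  12  22  19   3  22   7   3]
 [ 50  15  22   6  16  25  13  11  20]
 [ 57   2   7   7  13   2  13  11   9]
 [ 60  10   7  10  28  17   9  21  10]
 [ 53  14  14  16  13   7  14   4   8]
 [ 55   8  21   7  
[... 568 characters left out ...]
105  79  79  85  84  90  88  55  46]
 [ 57  65  86  86  90  88  82  26  33]
 [ 33  41  86  86  91  84  81  24  34]
 [ 32  41  93  83  90  87  78  15  19]
 [ 21  26  84  83  85  85  74 236 197]
 [207 173  80  85  87  80  75 227 205]
 [211 183  73  88  87  88  73 144 211]
 [215 129  69  85  84  92  82 107 141]
 [151 107  72  82  94  90  80 104 111]
 [109 115  82  89  94  84  95 113 109]
 [119 114 107  90 100  92 115 122 120]
 [121 118 111  99 105  94 105 101 103]
 [101 101  97 101 103  95 100  97  95]
 [ 94  96  93 100 101 110  98 103 100]
 [ 97  98  99  99 104 111  95  98 100]
 [102 104 100 100  99 112 107  99  98]
 [102 102  97  98 101 108 111  95  99]
 [100 104  99  96  97 107  99  97  95]]
```

The pin's offset from the TCP is small once its front surfaces are allowed for. Carrying it over the end stop to beyond the notch mouth.

Emit:
{"name": "move_arm", "arguments": {
  "moves": [
    [[-0.02,0.044,0.004,0,10],[-0.04,0.088,0.004,0,10],[-0.06,0.132,0.004,0,10],[-0.079,0.174,0.004,0,10],[-0.079,0.174,0.004,0,10]]
  ]
}}

```text
clock: 4.78
eef_pos: [0.4145, 0.349, 0.1472]
tool_rot: [0.533, 0.846, -0.001, -0.001]
ft_force: [0.2, -0.5, -1.1]
grip_width: 0.0163
grasp_force: 59.4
```

Emit:
{"name": "move_arm", "arguments": {
  "moves": [
    [[0,0,0,0,10],[0,0,0,0,10],[0,0,0,0,10]]
  ]
}}

```text
clock: 5.15
eef_pos: [0.4169, 0.3456, 0.1482]
tool_rot: [0.536, 0.844, -0.0, -0.0]
ft_force: [0.0, 0.1, -0.9]
grip_width: 0.0166
grasp_force: 59.4
```

Run:
```python
from h import *
o=monitor.get_obs();print(o['eef_pos'],o['ft_force'])
s=grab('side')['color'];t=grab('top')['color']
a=np.hstack([t[150:270,230:330],s[130:250,280:380]])
cv2.imwrite('pics/v5.png',cv2.resize(a[:,:,::-1],None,fx=4,fy=4,interpolation=cv2.INTER_CUBIC))
```

```text
[0.41685523 0.3456128  0.14820853] [ 0.02546602  0.05806017 -0.94295715]
```

View pics/v5.png

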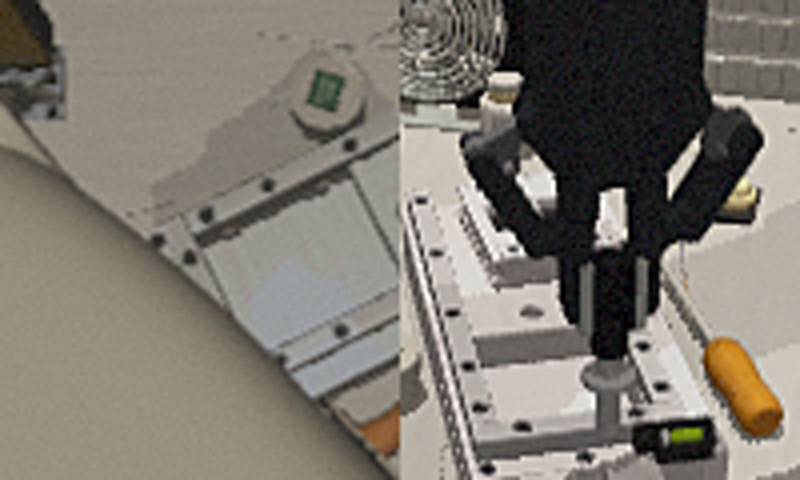

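The side view shows the pin upright in the gripper, its collar at about (332,223), with the empty bore behind. I'll measure the pin's cross-track offset numerically.

Run:
```python
from h import *
s=grab('side');g=s['color'].mean(2)
o=monitor.get_obs()['eef_pos']
for z in(.15,.116,.1,.09): print(z,proj(s,[o[0],o[1],z]).round(2))
np.set_printoptions(linewidth=200)
for r in range(208,246,2):print(r,g[r,322:344].astype(int))
```

```text
0.15 [331.48 209.31]
0.116 [331.19 224.75]
0.1 [331.05 231.77]
0.09 [330.97 236.08]
208 [ 15  24  17  91  97  98  31   7  20  17  21  15  11  21  14  17   4 103  94  65  55 110]
210 [  0   4  23  87  97 102  32   0  18  10  18  16  21  19  15  11  25 100  84 122 212 202]
212 [119 116  83  79 101 104  39  14  14   7   4  19   0   5  20  48  94 121 142 174 208 202]
214 [100 102 101  96 103  68   0   7  21   9  19  26  18  13  15 159 186 207 206 203 196 203]
216 [101  93 100 103 108  55  18   7   8   2   9  18  19   0   5 160 152  66  15  26 114 197]
218 [ 93  92  89  86  91  96  21   2   0  23   9  17  14   0  32  79 204 203 187 187 193 196]
220 [198 197 204 200 215 179 130  75  81  88  93  92  85  83 143  72  77 215 194 192 189 192]
222 [198 200 206 165  92  85  95  80  83  90  99  94  92  86  95 122 121  70 205 196 191 189]
224 [196 202 209  97 123 130 119 118 113  88 100 109 109 127 131 135 123  63  85 206 196 199]
226 [198 200 205 203  49  79 107 110 129 129 129 128 127 122 100  92  86  91  69 109 213  92]
228 [198 199 215 221 221 220 194  66  83  91  88  91  83 155 160  89  90 102 166  64 128 207]
230 [195 212 216 216 217 222 238  58  82  84  90  85  74 193 220 147  86  95  99 143  50 143]
232 [221 220 221 223 200 197 195  66  78  89  90  81  72 172 169 125  41  74 107 144 176 178]
234 [172 171 170 167 169 176 154  70  86  91  87  82  79 163 190 136 161 123 150 194 189 198]
236 [177 181 187 183 183 185 161  73  86  88  96  94  86 104 116 115  61  43  40   7   0  12]
238 [103  88  86  82  77  80  82  80  93  94  90  94  89  82  84  96  27   5  32  30  20  10]
240 [89 87 83 91 84 83 83 80 79 80 72 69 69 70 79 83  0 23 19 14 31  1]
242 [ 79  79  97 114 102 189 211 202 199 199 194 200 206 206 212 226 114   0   3   7   0   2]
244 [202 212  56  47  11  41 128 204 197 201 205 210 136 142 103 108 118 111 155 152 114  81]
```

Emit:
{"name": "move_arm", "arguments": {
  "moves": [
    [[0,0,-0.04,0,10],[0,0,-0.0745,0,10],[0,0,-0.0745,0,10],[0,0,-0.0745,0,10],[0,0,-0.0745,0,10]]
  ]
}}

```text
clock: 5.92
eef_pos: [0.4176, 0.3476, 0.0757]
tool_rot: [0.535, 0.845, 0.002, 0.001]
ft_force: [0.1, 0.6, -1.6]
grip_width: 0.0165
grasp_force: 59.3
```

Emit:
{"name": "move_arm", "arguments": {
  "moves": [
    [[0.0042,-0.009,0,0,10],[0.0085,-0.018,0,0,10],[0.012,-0.0253,0,0,10],[0.012,-0.0253,0,0,10],[0.012,-0.0253,0,0,10]]
  ]
}}

```text
clock: 6.55
eef_pos: [0.4284, 0.3213, 0.0738]
tool_rot: [0.536, 0.845, 0.0, -0.0]
ft_force: [-1.4, -0.2, -1.6]
grip_width: 0.0168
grasp_force: 59.3
```

Emit:
{"name": "move_arm", "arguments": {
  "moves": [
    [[0,0,-0.003,0,10],[0,0,-0.004,0,10],[0,0,-0.004,0,10],[0,0,-0.004,0,10]]
  ]
}}

```text
clock: 7.05
eef_pos: [0.4282, 0.3215, 0.0699]
tool_rot: [0.535, 0.845, 0.0, -0.0]
ft_force: [-1.2, 0.8, 1.6]
grip_width: 0.0166
grasp_force: 59.8
```

Emit:
{"name": "move_arm", "arguments": {
  "moves": [
    [[0,0,0,0,28],[0,0,0,0,36],[0,0,0,0,36]]
  ]
}}

```text
clock: 7.42
eef_pos: [0.4285, 0.3214, 0.0698]
tool_rot: [0.535, 0.845, 0.0, 0.0]
ft_force: [-0.4, 0.4, -0.4]
grip_width: 0.0306
grasp_force: 0.0
```

Run:
```python
from h import *
s=grab('side');c=s['color'];g=c.mean(2)
np.set_printoptions(linewidth=200)
for z in(.108,.086,.045,.04):print(z,proj(s,[.4291-.001,.3190+.001,z]).round(1))
for r in range(220,260,2):print(r,g[r,314:342].astype(int))
```

```text
0.108 [328.2 220. ]
0.086 [328.  229.3]
0.045 [327.8 246. ]
0.04 [327.8 248. ]
220 [  8  28  25  10  26  18  18 122 209 200 208 215 163 123 122 128 121 169 156  97  84   5  23  33  25  24  17  25]
222 [ 20  29  33  28  24  12  23 224 209 208 193   0   0   5  13   0  11   2  10  82  60   1   7  24 104  96  59  14]
224 [ 14  20  15  21  29  24  44 128 217 221  55   1   2  25  31  25  29  27  12 134 192   8   2  23  81  99  96  10]
226 [ 14  17  21  24  87 104  96   6 227 227  56   0   5  26   6   8  18   5   0 134 191   0  18  20  83  99  80  19]
228 [ 17  29  26  11  92  91  93  21 226 227  56   7  24  20   2  12  13  19   9 154 169   0   7   6  83 103  81   8]
230 [  4  16  18  16  92  93  94   3 223 224  59   1   7   8  20  19  19   4  20 157 160   1   4  13  84 101  76  18]
232 [  1  23  23  24  93  93  88  79 253 254  68   7   6  21  24  17  16  15   5 100  67   3   2  14  78  98  86   6]
234 [  0  15  11  16  90  98  96  24 112 100  22   0  17  15  18  22  19   0  16  80 115  16   5  21 105 101  60  39]
236 [189   0  17  19  88  98  95  25 108 111  34   5  22  19  20   5  22  16 
[... 638 characters left out ...]
6 103 113 115 148 151 141 104 102 122  91  76  78  85  93  91  87 112 130 125 124 141 140 146 144 139 138 141]
250 [139 109 104 103 101 143 146 152 106  96 133 132 128 122 119 128 126 128 125 114 100 151 146 149 140 143 143 151]
252 [148 144 141 139 139 143 138 142 134 116  86  87  97  96  99 100 102  91  89  97 155 157 146 153 152 149 144 145]
254 [143 215 214 212 218 130 138 152 147 154 153 129  79  87  93  85  80  74  83  80 111 132 142 140 136 129 122 116]
256 [228 227 226 226 228 231 214 143 144 128 120  96  85  85  90  90  79  75  84  91  95 103 111 100 108 108 109 110]
258 [118 113 111 100 103  99 103 110 107 113 108  99  81  84  92  85  78  88  89  90 103 106 111 110 113 109 113 111]
```

Released. The pin stands in the notch, its grip centred at column 328 as predicted. Lifting clear and measuring the plate's nests.

Emit:
{"name": "move_arm", "arguments": {
  "moves": [
    [[0,0,0.05,0,36],[0,0,0.1,0,36],[0,0,0.1,0,36],[0,0,0.1,0,36]]
  ]
}}

```text
clock: 7.98
eef_pos: [0.4282, 0.3212, 0.1696]
tool_rot: [0.535, 0.845, -0.0, -0.0]
ft_force: [-0.7, -0.0, -0.7]
grip_width: 0.0307
grasp_force: 0.0
```

```bash
cat > plate.py <<'E'
from h import *
def nests():
    t=grab('top');g=t['color'].max(2)[140:240,340:395]
    m=(g<75).astype(np.uint8);n,l,st,ce=cv2.connectedComponentsWithStats(m)
    for i in range(1,n):
        if st[i,4]>20:
            u,v=ce[i]+[340,140]; w=onz(t,u,v,.056)*1000;d=w[:2]-[491.6,184.2]
            print(st[i,4],(u.round(1),v.round(1)),w.round(1),'car',(d@[.904,.427]).round(1),(d@[-.427,.904]).round(1), 'box',cv2.minAreaRect(cv2.findNonZero((l==i).astype(np.uint8))))
nests()
o=monitor.get_obs();print(o['eef_pos'],o['joint_pos'].round(2))
E
python3 plate.py
python3 - <<'E'
from h import *
s=grab('side');g=s['color'].mean(2);np.set_printoptions(linewidth=200)
for r in range(214,262,3):print(r,g[r,314:342].astype(int))
E
```

```text
135 (np.float64(361.8), np.float64(186.6)) [530.1 103.4  56. ] car 0.3 -89.5 box ((21.85293960571289, 46.588233947753906), (10.118415832519531, 13.205390930175781), 59.03623962402344)
136 (np.float64(369.1), np.float64(198.3)) [500.9  87.5  56. ] car -32.9 -91.4 box ((29.205883026123047, 58.17646789550781), (10.461413383483887, 13.205390930175781), 59.03623962402344)
102 (np.float64(364.8), np.float64(221.8)) [444.8 100.7  56. ] car -78.0 -55.5 box ((26.600004196166992, 81.19999694824219), (1.7888545989990234, 59.92662048339844), 63.43495178222656)
[0.42768925 0.32083223 0.16872344] [ 0.64  0.34 -0.02  1.21  0.    1.77]
214 [ 97  97  96 101  96  98  98  99 100  99  96 103 104  95  99 102  95  94  96 104  90  69 165 204 196 202 204 202]
217 [ 97 102  96  99  96 101  96 102  98  99  99  95 102  98  98 100  97  98 133 166  82 148  66 108 205 165  51  85]
220 [149 145 178 206 195 195 193 195 198 194 204 213 172 121 123 127 122 169 151  99  87  94 158  62  78 216 193 191]
223 [196 194 195 194 190 212 214 216 217 232 113   0  17  32  28  22  31  17  13  60  95  97  91  92 111  62 158 201]

[... 715 characters left out ...]
7 213 219 214 203 199 209 106 112 125  28  15   2  14   9  14  10   8 119 158 149 149 151 152 153 142 151 151]
247 [165 170 134 170 169 149 138 101 119  91  97  78  80  91  91  83  81  79 128 125 130 143 137 147 137 139 139 146]
250 [141 144 142 136 138 141 147 149 105  94 133 129 127 126 124 128 126 130 124 113 101 149 146 143 143 141 141 147]
253 [148 140 138 135 134 139 218 215 220 144 127  92  77  86  83  91  84  79  91  83 155 154 149 149 159 150 149 151]
256 [228 226 230 230 226 225 216 207 195 168 153 104  76  84  91  86  85  75  85  84  99 108 103 106 106 112 108 112]
259 [107 105 111 109 111 111 109 110 108 109 108  99  87  86  93  84  81  82  84  89 100 110 112 105 110 112 109 107]
```

Emit:
{"name": "move_arm", "arguments": {
  "moves": [
    [[0.022,-0.056,0,1,30],[0.044,-0.112,0,2,22],[0.066,-0.168,0,3,22],[0.0888,-0.2248,0,3.5,22],[0.0888,-0.2248,-0.05,3.5,22]]
  ]
}}

```text
clock: 8.7
eef_pos: [0.5216, 0.0928, 0.1215]
tool_rot: [0.512, 0.859, 0.002, 0.003]
ft_force: [0.9, -0.2, -1.5]
grip_width: 0.0188
grasp_force: 0.0
```

Emit:
{"name": "move_arm", "arguments": {
  "moves": [
    [[0,0,-0.03,0,22],[0,0,-0.045,0,22],[0,0,-0.05,0,22],[0,0,-0.05,0,22],[0,0,-0.05,0,22]]
  ]
}}

```text
clock: 9.32
eef_pos: [0.5181, 0.097, 0.071]
tool_rot: [0.509, 0.861, 0.001, 0.001]
ft_force: [-0.6, -0.3, -1.0]
grip_width: 0.0188
grasp_force: 0.0
```

Run:
```python
from h import *
o=monitor.get_obs();print(o['eef_pos'],o['ft_force'],o['grip_width'])
s=grab('side');t=grab('top')
print(proj(s,[o['eef_pos'][0],o['eef_pos'][1],.062]),proj(s,o['eef_pos']))
a=np.hstack([t['color'][150:250,320:400],s['color'][120:220,270:350]])
cv2.imwrite('pics/v6.png',cv2.resize(a[:,:,::-1],None,fx=5,fy=5,interpolation=cv2.INTER_CUBIC))
```

```text
[0.51813519 0.09698668 0.07101086] [-0.56300484 -0.28564039 -0.96476039] 0.01883927216609178
[311.78222449 182.25029419] [311.74885259 179.05759334]
```

View pics/v6.png

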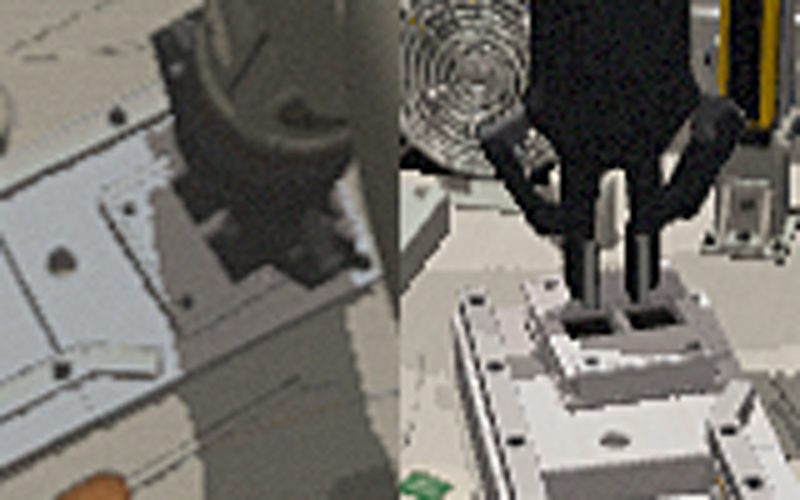

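Top view is occluded. In the side view the fingers stand over the two nests, straddling the web at crop (617,320), but may be a few mm too far back. I'll check from the first side image.

Run:
```python
from h import *
s=grab('side')
im=cv2.imread('pics/s3.png');g=im.max(2);np.set_printoptions(linewidth=220)
for r in range(170,200):print(r,g[r,298:332])
def car(u,v,z):
    w=onz(s,u,v,z)*1000;d=w[:2]-[491.6,184.2];return w.round(1),(d@[.904,.427]).round(1),(d@[-.427,.904]).round(1)
for v in (178,180,182,184,186,188,190,192,194,196):print(v,car(312,v,.062)[1:])
```

```text
170 [199 203 204 197 195 167 136 102 104  82  96 103 202 195 194 204 196 199 198 197 197 198 200 202 197 197 198 200 199 201 198 205  82 102]
171 [195 200 200 199 207 201 198 196 202 199 198 193 207 205 200 197 194 201 200 201 200 201 203 199 197 198 197 197 199 199 198 201 193 196]
172 [197 201 197 201 200 199 200 203 204 202 203 200 199 202 201 196 198 197 199 200 201 205 204 199 202 210 200 202 203 198 196 199 200 205]
173 [198 198 199 200 196 200 200 201 199 200 199 199 200 161 198 197 206 208 201 204 205 141 164 210 161 203 198 202 200 198 197 198 200 202]
174 [199 202 201 200 199 200 196 198 204 203 202 201 199 172 185 203 201 205 201 204 113  50  98 209 196 204 200 167 201 197 196 200 198 200]
175 [208 211 212 212 199 197 182 202 201 201 204 204 200 198 198 202 202 203 200 204 189 194 192 208 204 177 206 200 197 199 202 203 202 204]
176 [181 116 119 128 206 202 199 202 201 203 201 201 201 201 202 201 200 200 202 202 202 205 206 202 202 197 194 204 198 200 204 180 184 182]
177 [201  68 112 193 202 204 202 202 203 201 201 202 204 199 200 202 202 199 204 203 199 200 205 205 208 2
[... 2886 characters left out ...]
00 206 202 140 111 112  86 117 120 133   0  16  21  19  13  17  12  40 116 107 102 123 117 109 103 100 109  96 101 101 133  90 147]
199 [201 200 202 209 138 207 160 122 117 121 129   0   8  26  28   6  12   8  33 112 105  97 105  97 100 118 145 138 143 149 143 149 137 151]
178 (np.float64(-18.1), np.float64(-112.3))
180 (np.float64(-16.1), np.float64(-101.7))
182 (np.float64(-14.0), np.float64(-91.3))
184 (np.float64(-12.1), np.float64(-81.1))
186 (np.float64(-10.1), np.float64(-71.1))
188 (np.float64(-8.2), np.float64(-61.2))
190 (np.float64(-6.3), np.float64(-51.6))
192 (np.float64(-4.5), np.float64(-42.0))
194 (np.float64(-2.6), np.float64(-32.7))
196 (np.float64(-0.8), np.float64(-23.5))
```

Emit:
{"name": "move_arm", "arguments": {
  "moves": [
    [[-0.001,0.001,-0.005,0,22],[-0.001,0.001,-0.009,0,22],[-0.001,0.001,-0.012,0,22],[-0.001,0.001,-0.014,0,22],[-0.001,0.001,-0.014,0,22]]
  ]
}}

```text
clock: 10.1
eef_pos: [0.516, 0.0975, 0.0555]
tool_rot: [0.509, 0.861, -0.0, -0.0]
ft_force: [0.6, 0.5, 0.9]
grip_width: 0.0186
grasp_force: 0.0
```

Emit:
{"name": "move_arm", "arguments": {
  "moves": [
    [[0,0,0,0,12],[0,0,0,0,4],[0,0,0,0,4],[0,0,0,0,4]]
  ]
}}

```text
clock: 10.6
eef_pos: [0.5156, 0.0972, 0.0558]
tool_rot: [0.509, 0.861, -0.001, -0.0]
ft_force: [-3.4, -1.9, 2.4]
grip_width: 0.0041
grasp_force: 41.7
```

Emit:
{"name": "move_arm", "arguments": {
  "moves": [
    [[0.005,0.0024,0,-1.5,4],[0.01,0.0047,0,-3.5,4],[0.014,0.0066,0,-3.5,4],[0.0158,0.0075,0,-3.5,4],[0.0158,0.0075,0,-3.5,4]]
  ]
}}

```text
clock: 11.22
eef_pos: [0.5317, 0.1049, 0.0558]
tool_rot: [0.535, 0.845, -0.0, -0.0]
ft_force: [-4.5, -1.2, 3.2]
grip_width: 0.0042
grasp_force: 41.9
```

Emit:
{"name": "move_arm", "arguments": {
  "moves": [
    [[0,0,0,0,4],[0,0,0,0,4]]
  ]
}}

```text
clock: 11.48
eef_pos: [0.5317, 0.1049, 0.0558]
tool_rot: [0.535, 0.845, -0.0, -0.0]
ft_force: [-4.0, -2.1, 3.8]
grip_width: 0.0043
grasp_force: 41.9
```

Emit:
{"name": "move_arm", "arguments": {
  "moves": [
    [[0.0009,0.0004,0,0,4],[0.0009,0.0004,0,0,4],[0.0009,0.0004,0,0,4]]
  ]
}}

```text
clock: 11.85
eef_pos: [0.5318, 0.1049, 0.0558]
tool_rot: [0.535, 0.845, -0.001, -0.001]
ft_force: [-6.0, -1.9, 6.1]
grip_width: 0.0042
grasp_force: 42.2
```

Emit:
{"name": "move_arm", "arguments": {
  "moves": [
    [[0.0009,0.0004,0,0,4],[0.0009,0.0004,0,0,4],[0.0009,0.0004,0,0,4]]
  ]
}}

```text
clock: 12.22
eef_pos: [0.5318, 0.1049, 0.0558]
tool_rot: [0.536, 0.845, -0.002, -0.001]
ft_force: [-8.8, -2.8, 7.6]
grip_width: 0.0043
grasp_force: 42.4
```

Emit:
{"name": "move_arm", "arguments": {
  "moves": [
    [[0.0009,0.0004,0,0,4],[0.0009,0.0004,0,0,4],[0.0009,0.0004,0,0,4]]
  ]
}}

```text
clock: 12.6
eef_pos: [0.5318, 0.105, 0.0557]
tool_rot: [0.536, 0.844, -0.002, -0.002]
ft_force: [-11.1, -5.6, 9.9]
grip_width: 0.0043
grasp_force: 42.7
```

Fence contact at the predicted place. Backing off slightly, then sliding level along the track with the web gripped.

Emit:
{"name": "move_arm", "arguments": {
  "moves": [
    [[-0.0045,-0.0021,0,0,4],[-0.0087,0.0069,0,0,4],[-0.0173,0.025,0,0,4],[-0.0259,0.0431,0,0,4],[-0.0259,0.0431,0,0,4]]
  ]
}}

```text
clock: 13.22
eef_pos: [0.5076, 0.1523, 0.0558]
tool_rot: [0.534, 0.846, 0.001, -0.001]
ft_force: [-0.2, 2.0, -1.7]
grip_width: 0.0044
grasp_force: 41.5
```

Emit:
{"name": "move_arm", "arguments": {
  "moves": [
    [[-0.0086,0.0181,0,0,4],[-0.0171,0.0362,0,0,4],[-0.0256,0.0542,0,0,4],[-0.0256,0.0542,0,0,4]]
  ]
}}

```text
clock: 13.72
eef_pos: [0.4823, 0.2052, 0.0558]
tool_rot: [0.534, 0.845, 0.0, -0.001]
ft_force: [-1.3, 2.0, -0.5]
grip_width: 0.0045
grasp_force: 41.4
```

Emit:
{"name": "move_arm", "arguments": {
  "moves": [
    [[-0.005,0.0112,0,0,4],[-0.0098,0.0217,0,0,4],[-0.0141,0.0307,0,0,4],[-0.0141,0.0307,0,0,4],[-0.0141,0.0307,0,0,4]]
  ]
}}

```text
clock: 14.35
eef_pos: [0.4688, 0.2344, 0.0556]
tool_rot: [0.535, 0.845, -0.0, -0.0]
ft_force: [-0.8, 1.2, -3.9]
grip_width: 0.0045
grasp_force: 41.1
```

Run:
```python
from h import *
s=grab('side');g=s['color'].mean(2).astype(int);np.set_printoptions(linewidth=220)
o=monitor.get_obs()['eef_pos'];d=o[:2]*1000-[491.6,184.2];print(o,d@[.904,.427],d@[-.427,.904])
def P(x,y,z):return proj(s,[.4926+(.904*x-.427*y)/1000,.1847+(.427*x+.904*y)/1000,z/1000]).round(1)
for q in[(30,111.5,62),(30,113,54),(30,128,54),(30,101.5,62),(-15,111.5,62),(-15,113,54)]:print(q,P(*q))
for u in(309,311,313,316,320,334):print(u,g[214:246,u])
```

```text
[0.46889832 0.23421628 0.05565608] 0.8346353038025597 54.90833251013308
(30, 111.5, 62) [309.3 230.1]
(30, 113, 54) [309.4 233.7]
(30, 128, 54) [310.8 237.9]
(30, 101.5, 62) [308.4 227.4]
(-15, 111.5, 62) [330.6 227.5]
(-15, 113, 54) [330.7 231.1]
309 [ 61  20  20  15   1   3 185 219 216 213 219 145  46 211 238 153 102 109 114 111  99  83  55  81 199 133  83  94  91  80 107 206]
311 [ 29  16  17  17  11   0 139 220 220 217 221 139  58 181 229 152 104 107 107 107 148  96  32  67 200 133  87  93  85  70 215 219]
313 [  7  19  26  11  12  40 145 140 216 224 222 217 219 196 206 141 105 110 110  94 173 199 202 207 191 119  90  92  77 100 213 214]
316 [ 95  98  96  98  89  86 143 147 146 140 136 131 214 213 137 103 104 114 109  98 189 191 189 203 141  88  91  94  77 185 215 214]
320 [  0   0  72 143 152 146 141 144 140 140 141 139 106 223 153  97 104 108 103 146 188 190 193 195 121  84  95  82  83 196 198 192]
334 [113 137 145 142 140 143 142 151  94  43 117 193 132 114 116 117 120 100 200 203 202 209 135  88 103  96  86 226 227 219 219 187]
```

Emit:
{"name": "move_arm", "arguments": {
  "moves": [
    [[-0.0009,0.0018,0,0,4],[-0.0013,0.0027,0,0,4],[-0.0013,0.0027,0,0,4],[-0.0013,0.0027,0,0,4]]
  ]
}}

```text
clock: 14.9
eef_pos: [0.4677, 0.2368, 0.0557]
tool_rot: [0.535, 0.845, -0.0, -0.0]
ft_force: [0.2, 0.7, -5.6]
grip_width: 0.0045
grasp_force: 41.0
```

Emit:
{"name": "move_arm", "arguments": {
  "moves": [
    [[-0.0009,0.0018,0,0,4],[-0.0009,0.0018,0,0,4],[-0.0009,0.0018,0,0,4]]
  ]
}}

```text
clock: 15.28
eef_pos: [0.4668, 0.2388, 0.0558]
tool_rot: [0.535, 0.845, -0.0, -0.0]
ft_force: [0.5, 0.6, -5.2]
grip_width: 0.0046
grasp_force: 41.0
```

Emit:
{"name": "move_arm", "arguments": {
  "moves": [
    [[-0.0009,0.0018,0,0,4],[-0.0009,0.0018,0,0,4],[-0.0009,0.0018,0,0,4]]
  ]
}}

```text
clock: 15.65
eef_pos: [0.466, 0.2406, 0.0558]
tool_rot: [0.535, 0.845, 0.0, 0.0]
ft_force: [-0.1, -0.1, -5.4]
grip_width: 0.0042
grasp_force: 41.0
```

Emit:
{"name": "move_arm", "arguments": {
  "moves": [
    [[-0.0009,0.0018,0,0,4],[-0.0009,0.0018,0,0,4],[-0.0009,0.0018,0,0,4]]
  ]
}}

```text
clock: 16.02
eef_pos: [0.465, 0.2424, 0.0558]
tool_rot: [0.535, 0.845, -0.0, -0.0]
ft_force: [0.7, 0.1, -4.3]
grip_width: 0.0042
grasp_force: 41.0
```

Run:
```python
from h import *
s=grab('side');g=s['color'].mean(2).astype(int);np.set_printoptions(linewidth=220)
for u in(309,311,313,316,320,334):print(u,g[214:246,u])
print(monitor.get_obs()['ft_force'])
```

```text
309 [100 109  75  27  12   8  14   9 126 215 217 213 215 223 170 212 206 163 115 109  97  89  56  78 201 130  87  91  88  83 109 207]
311 [106 114  60  23  10  17  11   7 190 222 218 216 222 142  59 134 199 134 100 108 131  90  30  59 201 131  91  97  85  74 218 216]
313 [ 16  19  22  23  20   3  22   2 145 137 212 220 221 223 227 199 228 149  99  95 177 199 203 208 190 117  88  89  84 100 214 214]
316 [ 73  71  76  70  73  76  77  61 140 147 141 133 125 208 222 205 182 123 101  97 188 191 194 205 136  91  95  91  81 186 218 213]
320 [  7   2  60 122 130 153 161 151 143 142 140 139 139 139 131 232 155  98  99 147 189 190 194 194 120  86  89  82  83 197 196 191]
334 [123 149 150 143 106 122 140 145 150 160 123  57 119 142 165 129 115 100 201 204 203 212 135  90 104  92  84 226 229 220 221 186]
[-0.1498943  -0.31093472 -5.9128763 ]
```

Emit:
{"name": "move_arm", "arguments": {
  "moves": [
    [[-0.0007,0.0014,0,0,4],[-0.0007,0.0014,0,0,4],[-0.0007,0.0014,0,0,4]]
  ]
}}

```text
clock: 16.45
eef_pos: [0.4648, 0.2427, 0.0559]
tool_rot: [0.536, 0.844, -0.001, 0.001]
ft_force: [1.4, -5.1, -3.9]
grip_width: 0.0046
grasp_force: 41.1
```

Emit:
{"name": "move_arm", "arguments": {
  "moves": [
    [[-0.0007,0.0014,0,0,4],[-0.0007,0.0014,0,0,4],[-0.0007,0.0014,0,0,4]]
  ]
}}

```text
clock: 16.82
eef_pos: [0.4647, 0.2427, 0.056]
tool_rot: [0.536, 0.844, -0.001, 0.002]
ft_force: [4.5, -8.4, -3.3]
grip_width: 0.0044
grasp_force: 41.2
```

Emit:
{"name": "move_arm", "arguments": {
  "moves": [
    [[0.0018,-0.0037,0,0,4],[0.0018,-0.0037,0,0,4],[0.0018,-0.0037,0,0,4]]
  ]
}}

```text
clock: 17.2
eef_pos: [0.4652, 0.2419, 0.0558]
tool_rot: [0.535, 0.845, 0.0, -0.0]
ft_force: [0.0, 0.7, -5.1]
grip_width: 0.004
grasp_force: 41.0
```

Emit:
{"name": "move_arm", "arguments": {
  "moves": [
    [[0,0,-0.002,0,4],[0,0,-0.004,0,4],[0,0,-0.005,0,4],[0,0,-0.005,0,4],[0,0,-0.005,0,4]]
  ]
}}

```text
clock: 17.82
eef_pos: [0.4655, 0.2415, 0.0508]
tool_rot: [0.535, 0.845, 0.0, -0.0]
ft_force: [0.6, 0.3, -5.4]
grip_width: 0.0042
grasp_force: 41.0
```

Emit:
{"name": "move_arm", "arguments": {
  "moves": [
    [[0,0,-0.002,0,4],[0,0,-0.003,0,4],[0,0,-0.003,0,4],[0,0,-0.003,0,4]]
  ]
}}

```text
clock: 18.32
eef_pos: [0.4658, 0.2416, 0.0483]
tool_rot: [0.535, 0.845, 0.0, 0.0]
ft_force: [0.2, -1.0, -0.7]
grip_width: 0.0041
grasp_force: 41.6
```

Emit:
{"name": "move_arm", "arguments": {
  "moves": [
    [[0,0,-0.002,0,4],[0,0,-0.003,0,4],[0,0,-0.003,0,4],[0,0,-0.003,0,4]]
  ]
}}

```text
clock: 18.82
eef_pos: [0.4667, 0.2421, 0.0461]
tool_rot: [0.535, 0.845, 0.001, 0.001]
ft_force: [-1.1, -0.3, 6.3]
grip_width: 0.0042
grasp_force: 42.4
```

Emit:
{"name": "move_arm", "arguments": {
  "moves": [
    [[0,0,0,0,22],[0,0,0,0,22],[0,0,0.02,0,22],[0,0,0.04,0,22],[0,0,0.04,0,0]]
  ]
}}

```text
clock: 19.45
eef_pos: [0.4666, 0.242, 0.0859]
tool_rot: [0.535, 0.845, 0.001, 0.001]
ft_force: [0.8, 0.7, -0.5]
grip_width: 0.0013
grasp_force: 0.0
```

Emit:
{"name": "move_arm", "arguments": {
  "moves": [
    [[-0.008,0.016,0,0,0],[-0.0158,0.0315,0,0,0],[-0.0158,0.0315,0,0,0],[-0.0158,0.0315,-0.015,0,0],[-0.0158,0.0315,-0.02,0,0]]
  ]
}}

```text
clock: 20.08
eef_pos: [0.4487, 0.2722, 0.063]
tool_rot: [0.535, 0.845, -0.001, -0.001]
ft_force: [-0.5, 0.2, 0.3]
grip_width: 0.0
grasp_force: 0.0
```

Emit:
{"name": "move_arm", "arguments": {
  "moves": [
    [[0,0,-0.006,0,0],[0,0,-0.011,0,0],[0,0,-0.014,0,0],[0,0,-0.017,0,0],[0,0,-0.02,0,0]]
  ]
}}

```text
clock: 20.7
eef_pos: [0.4507, 0.2739, 0.0467]
tool_rot: [0.535, 0.845, 0.002, 0.0]
ft_force: [-3.6, -0.8, 16.9]
grip_width: -0.0002
grasp_force: 8.5
```

Emit:
{"name": "move_arm", "arguments": {
  "moves": [
    [[0,0,-0.002,0,0],[0,0,-0.004,0,0],[0,0,-0.004,0,0]]
  ]
}}

```text
clock: 21.08
eef_pos: [0.4495, 0.2728, 0.0407]
tool_rot: [0.535, 0.845, -0.0, -0.0]
ft_force: [-0.4, 0.5, -0.4]
grip_width: -0.0002
grasp_force: 0.0
```

Emit:
{"name": "move_arm", "arguments": {
  "moves": [
    [[0,0,-0.003,0,0],[0,0,-0.006,0,0],[0,0,-0.006,0,0]]
  ]
}}

```text
clock: 21.45
eef_pos: [0.4498, 0.273, 0.0399]
tool_rot: [0.535, 0.845, 0.001, 0.001]
ft_force: [-10.4, -6.7, 37.3]
grip_width: 0.0002
grasp_force: 18.7
```

Emit:
{"name": "move_arm", "arguments": {
  "moves": [
    [[0,0,0.035,0,0],[0,0,0.045,0,0],[0.0154,-0.0326,0.045,0,0],[0.0307,-0.0651,0.045,0,0],[0.0307,-0.0651,0.045,0,0]]
  ]
}}

```text
clock: 22.08
eef_pos: [0.4806, 0.2059, 0.0787]
tool_rot: [0.537, 0.844, -0.001, -0.0]
ft_force: [0.1, 0.6, 0.2]
grip_width: 0.0002
grasp_force: 0.0
```

Emit:
{"name": "move_arm", "arguments": {
  "moves": [
    [[0,0,-0.015,0,0],[0,0,-0.025,0,0],[0,0,-0.03,0,0],[0,0,-0.034,0,0],[0,0,-0.038,0,0]]
  ]
}}

```text
clock: 22.7
eef_pos: [0.4805, 0.2082, 0.0417]
tool_rot: [0.535, 0.845, 0.0, 0.0]
ft_force: [-0.1, -0.2, -0.1]
grip_width: -0.0
grasp_force: 0.0
```

Emit:
{"name": "move_arm", "arguments": {
  "moves": [
    [[0,0,-0.003,0,0],[0,0,-0.006,0,0],[0,0,-0.006,0,0]]
  ]
}}

```text
clock: 23.08
eef_pos: [0.4805, 0.2081, 0.0399]
tool_rot: [0.535, 0.845, 0.001, 0.001]
ft_force: [-9.5, -2.2, 27.5]
grip_width: 0.0001
grasp_force: 13.6
```

Right end home as well. Re-checking the left end by touch.

Emit:
{"name": "move_arm", "arguments": {
  "moves": [
    [[0,0,0.02,0,0],[-0.0154,0.0326,0.026,0,0],[-0.0307,0.0651,0.026,0,0],[-0.0307,0.0651,0.01,0,0],[-0.0307,0.0651,0.006,0,0]]
  ]
}}

```text
clock: 23.7
eef_pos: [0.4489, 0.273, 0.0412]
tool_rot: [0.535, 0.845, -0.001, -0.0]
ft_force: [0.2, 0.0, 0.1]
grip_width: -0.0
grasp_force: 0.0
```

Emit:
{"name": "move_arm", "arguments": {
  "moves": [
    [[0,0,-0.003,0,0],[0,0,-0.006,0,0],[0,0,-0.006,0,0]]
  ]
}}

```text
clock: 24.08
eef_pos: [0.4494, 0.2728, 0.0399]
tool_rot: [0.536, 0.844, 0.001, -0.0]
ft_force: [-9.9, -3.8, 27.2]
grip_width: -0.0003
grasp_force: 13.6
```

Emit:
{"name": "move_arm", "arguments": {
  "moves": [
    [[0,0,0.05,0,0],[0,0,0.1,0,0],[0,0,0.15,0,0],[-0.05,-0.02,0.15,0,0],[-0.1,-0.04,0.15,0,0]]
  ]
}}

```text
clock: 24.7
eef_pos: [0.3497, 0.2326, 0.187]
tool_rot: [0.536, 0.844, 0.001, 0.001]
ft_force: [-0.6, -0.5, -0.5]
grip_width: 0.0001
grasp_force: 0.0
```

Emit:
{"name": "move_arm", "arguments": {
  "moves": [
    [[-0.02,-0.06,0,0,0],[-0.04,-0.12,0,0,0],[-0.04,-0.18,0,0,0],[-0.04,-0.24,0,0,0],[-0.04,-0.24,0,0,0]]
  ]
}}

```text
clock: 25.32
eef_pos: [0.3095, -0.0114, 0.1864]
tool_rot: [0.541, 0.841, 0.0, 0.001]
ft_force: [0.2, -0.1, 0.4]
grip_width: -0.0003
grasp_force: 0.0
```

Run:
```python
from h import *
s=grab('side');t=grab('top');g=s['color'].mean(2).astype(int);np.set_printoptions(linewidth=220)
for r in range(217,262,4):print(r,g[r,314:342])
m=(t['color'].max(2)[190:240,285:345]<75).astype(np.uint8);n,l,st,ce=cv2.connectedComponentsWithStats(m)
for i in range(1,n):
    if st[i,4]>50:
        w=onz(t,*(ce[i]+[285,190]),.04)*1000;d=w[:2]-[491.6,184.2];print(st[i,4],d@[.904,.427],d@[-.427,.904])
print(monitor.get_obs())
```

```text
217 [208 207 209 209 206 207 209 209 209 208 208 207 209 210 211 210 211 199 210 221 108 133  63 104 198 159  57  78]
221 [141 132 148 221 216 125 101 105  99  99 109  52  28  21  20  21  16  71 131 176 223 215  78 147  62 146 200 184]
225 [ 29  37  86  98 221 228 137  26  32  39  14   3  13   8  12  24  14   4   4 127 228 200 214 183  72  60  64 180]
229 [ 14  14  71  83 168 173 217 204 169 232  59   7  15  27   5   7  16  20  11 134 227 213 200 208 220 107 144  57]
233 [211 208 210 187 191 186 200 199 205 220  54   0  10  15  27  22   7   7   3 115 196 188 188  44  38  32  72 168]
237 [200 197 196 198 201 196 191 181 178 169  34  10  11  24  18  25  14   9   6  77  90  84  84  94  21  48  63  56]
241 [ 87  90  89  90  84  82  79  82  79  87  28   0  17  12  20  20   0   6   9 141 218 211 216 206  47   7  14   5]
245 [209 209 209 208 184 186 191 187 194 186 166 121  48  38  20  45  36  91 168 205 184 178 186 191 181 195 220 218]
249 [199 200 205 205 206 211 215 213 130 196 194 185  91  80  80  97  92 113 117 113 113 222 210 205 205 207 207 204]
253 [211 207 208 207 204 209 210 209 2
[... 380 characters left out ...]
61.71430342615349
{'clock': 25.425, 'joint_pos': array([-2.61575218e-02, -1.14234896e-01, -4.99583076e-01,  1.18452887e+00,  5.62690171e-04,  1.10809683e+00]), 'joint_vel': array([ 0.07443612,  0.00735482,  0.00073111, -0.00059982,  0.00118353, -0.00241867]), 'tau': array([-1.18461370e+00, -1.86297780e+01,  2.41087836e+01,  1.37211214e-02, -6.93111797e-02, -1.39661890e-02]), 'eef_pos': array([ 0.30974594, -0.0079332 ,  0.18617823]), 'tool_rot': array([5.37211004e-01, 8.43447714e-01, 4.77870248e-04, 2.49122514e-04]), 'ft_force': array([-0.32670893, -0.15486885, -0.82949624]), 'ft_torque': array([ 0.03171393, -0.06912393,  0.012008  ]), 'grasp_force': 0.0, 'grip_width': 0.00010336314337869221}
```

The plate's nests lie central in the pocket (about y 61.5), both ends touched at z 40 mm, and the pin is upright in the notch. Handing in.

```bash
python3 -c "
from workcell import job
print(job.job_done())"
```

```text
the job is handed in; nothing more can be done
None
```

The job is handed in at about 25 s on the clock: the stop pin hangs upright in the notch, and the nest plate is pressed home with both ends touching at z 40 mm, flush with the carrier's top face. No verdict came back, and I did not check the bystanders' positions at the end.

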